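# Ready the candling box

## Robot

A 6-joint arm with a two-finger parallel gripper is mounted at the origin on the work surface. World frame = base frame: x ahead of the robot, y to its left, z up, the work surface at z = 0. Lengths are in mm, angles in rad, forces in N, time in s.
With the tool pointing down it reaches from about 225 to 875 mm from the base axis. Payload 3.4 kg.
Tool frame: the origin (TCP) lies on the centre line of the jaws, within the pads' length; the fingertips stand 8 mm ahead of it and the grasp point (between the pads) lies 11 mm behind it; z points along the fingers, y is the line along which they close (so a half turn about z gives the same grasp; the last joint's range is limited). The gripper opens to 85 mm and grips with 20 to 120 N. Pads are 22 mm wide; open, the fingers measure 114 mm over their backs; the gripper's body (76 mm by 85 mm) begins 54 mm behind the grasp point. The pads swing forward as they close: fully open they stand 13 mm farther back than shut.
Start: joints at [-1.395, 0.276, 1.505, -0, 1.361, -0.121], TCP at [168.164, -549.893, 239.328] pointing down, gripper open.
Joint ranges: [-2.89, 2.89], [-0.75, 2.08], [0.22, 2.7], [-1.18, 4.32], [0.11, 2.71], [-2.7, 2.7]. Speed limits (rad/s): [2.57, 2.57, 3.14, 3.14, 3.14, 3.14].

## Interface

Orientations are given as a unit quaternion [w, x, y, z].
In Python, from plant import * gives the robot as it stands.
- The arm moves only by the shell command python3 -m jog 'ROWS' [FORCE]. ROWS is a JSON object of lists of equal length, an entry for each row: "gripper": the finger opening in cm, from 0 to 8.54; "linear": the shift along the world's x, y, z in cm, a list of three; "dr": the turn, a rotation vector about the world's x, y, z in degrees, a list of three. In form: {"gripper": [gripper, ...], "linear": [[x, y, z], ...], "dr": [[rx, ry, rz], ...]}. A call has 1 to 20 rows; each row is the pose to reach, as a shift and turn from the pose commanded when the call began; what a row does not reach only later rows make up. A row lasts 1/12 s, in which the tool goes at most 41.7 mm and 7.16 degrees, less where a joint would pass 70% of its speed; a pose out of reach is approached as far as the arm can. A call with a gripper value outside its range is refused whole. The fingers move at their own pace and stop on an object; FORCE is the grip in N (left out, the last holds). Time passes only in rows, so rows that repeat a pose let the fingers close. It gives the time, the measured TCP pose, the force, the opening and the grip force at its end, in the units of the state.
- get_state(): the state, without advancing time (a new reading comes with each control period).
- capture(name): name is "side" or "top" or "wrist"; returns a dict with "frame" (384x512x3 uint8, red, green, blue), "camera_matrix" (3x3 intrinsics, pixels), "D" ([k1, k2, p1, p2, k3] as OpenCV has them; the pictures are not rectified), "R" (3x3) and "t" (3): a world point X has camera coordinates R X + t. Camera axes: x right, y down, z forward; pixel columns grow to the right and rows downward; lengths in mm; the calibration is good to about 2 mm. A picture is of the moment at which its call begins. There is no depth.
- sign_off(): hands the job in; it is judged then, once.
The state is a dict: "clock": time; "joint_pos": joint angles; "qd": joint speeds; "tau": joint torques, N m; "tool_pos": TCP position; "orientation": TCP orientation; "wrist_force": force on the tool from outside, world axes, zero at the start; "ft_torque": the same for the moment, N m; "grip_width": finger opening in mm; "finger_force": force on a finger pad.
Only numpy, scipy, OpenCV 4.12 (cv2) and the standard library are available. Lean on these libraries where they do the work, as an engineer would, in place of code of your own. Each camera call takes 0.05 s, during which the arm holds its last target. There are 200 camera calls.

## Task

Get the candling box ready for the morning's eggs, only by pushing with the fingertips: first push the open lens drawer fully home, then slide the red shutter on top by its upright tab all the way to its open stop, so that the lamp mouth is uncovered. Pick nothing up, and leave the nest egg, the bell and the lens tin standing where they are.

Things in the scene. Friction and masses are not known exactly. Their poses are not given: they have to be found in the camera images.
- candler: Green candling box, fixed: 200 deep (x) x 300 wide (y) x 110 mm high. Origin: centre of its underside; its front looks to its own -x (to the robot, turned up to 0.35 rad), z up. Lamp mouth: yellow glass 60 mm across, flush in the top at x=+20, y=-60 mm. Two rails along y, tops 120 mm above the counter, 8 mm wide, at x=-32 and x=+72 mm, y=-145 to +115 mm, guide the shutter.
- lens_drawer (a joint): Pine lens drawer in the middle of the box's front. 0 = fully home against its stop, grows to 0.095 m as it stands out towards the box's -x. It starts 50 to 90 mm open and is pushed along the box's +x. Friction about 1.5 N plus 10 N per m/s; no spring, no catch: it stays where it is left.
- drawer_face (a point): Centre of the drawer's flat, handle-less outer face, 180 wide (y) x 74 mm high, from 19 to 93 mm above the counter (this point at 56 mm). The front panel is 14 mm thick. When fully home this point is at x=-104, y=0 mm in the box's frame, 4 mm proud of the box's front. Axes as the box's.
- shutter (a joint): Red sliding shutter on the box's top. 0 = closed over the lamp mouth, grows to 0.085 m at its open stop, sliding along the box's +y (left as seen from the robot). It starts 0 to 15 mm open. Friction about 1.5 N plus 8 N per m/s; no spring: it stays where it is left.
- tab_top (a point): Centre of the top edge of the shutter's upright red tab, 148 mm above the counter. Tab: 56 mm long (box's x), 12 thick (y), 30 high, on a plate 94 (x) x 84 mm (y) centred under it, whose upper face is 118 mm above the counter. At joint 0 this point is at x=+20, y=-60 mm in the box's frame, at the open stop at y=+25 mm. Axes as the box's.
- nest_egg: Bystander: tan ceramic nest egg standing loose on a flat foot, 47 mm across, 58 mm high; origin at the centre of its underside. To be left alone.
- bell: Bystander: copper hand bell with a dark wooden handle, standing loose, 68 mm across, 100 mm high; origin at the centre of its underside. To be left alone.
- lens_tin: Bystander: round metal tin of frosted lenses, loose, 87 mm across, 34 mm high; origin at the centre of its underside. To be left alone.
- rack: Fixed pine rack with angled slots that holds two black candling paddles, 120 (x) x 110 mm (y) footprint, 200 mm high with the paddles, standing on the box's -y side; origin at the centre of its underside. An obstacle only.

How it is judged (in metres and radians):
On the way, in this order (a step that is already met when the one before it is completed fails the run):
1. the lens drawer is pushed fully home (value of joint lens_drawer below 0.004 m), for 0.1 s.
2. then the shutter is slid to its open stop, the drawer still home (value of joint lens_drawer below 0.004 m and value of joint shutter above 0.079 m), for 0.1 s.
At the end, for the whole second after the job is handed in: The lens drawer is within 4 mm of fully home, the shutter is within 6 mm of its open stop, and the nest egg, bell and lens tin stand upright within 15 mm of where they began (all of step 2 and distance of each of nest_egg, bell, lens_tin from where it was at the start of the episode below 0.015 m and angle between each of nest_egg, bell, lens_tin's own z axis and vertical below 0.15 rad); the robot touches nothing.
It fails at once if the nest egg, the bell or the lens tin is moved by more than 15 mm or picked up (distance of any of nest_egg, bell, lens_tin from where it was at the start of the episode above 0.015 m).
It also fails if it takes over 48 s, if anything falls off the work surface, if the arm or the gripper's body presses on something with over 40 N, if the wrist force passes 120 N, or if a joint passes its speed limit or range.

## Working session

There is one attempt and no reset: what is moved stays moved. The work goes in short steps, Python scripts to look and compute and a shell command to move; the robot and the scene stay as the last step left them, time stands still between calls to the robot, and variables do not carry over. Pictures are saved under pics/ and viewed, at most 10 in all, crops included, and the job is handed in when it is done.

```bash
mkdir -p pics
python3 - <<'E'
from plant import *
import cv2,pickle
d={n:capture(n) for n in("top","side")}
pickle.dump(d,open("cap0.pkl","wb"))
for n in d:
    cv2.imwrite(f"pics/{n}0.png",d[n]["frame"][:,:,::-1])
    print(n,d[n]["R"],d[n]["t"])
print(get_state())
E
```

```text
top [[ 8.71024420e-04 -9.99937645e-01  1.11331468e-02]
 [-9.97210760e-01 -1.69943147e-03 -7.46177693e-02]
 [ 7.46320365e-02 -1.10370999e-02 -9.97150060e-01]] [ -83.95284879  554.86266167 1317.53505295]
side [[-0.88179446  0.47163034 -0.00183434]
 [ 0.28533722  0.5303824  -0.79829642]
 [-0.37552791 -0.70445676 -0.60226195]] [ 532.97934981  -37.2565554  1542.23380939]
{'clock': 0.1, 'joint_pos': array([-1.39499179e+00,  2.76521931e-01,  1.50600532e+00, -2.14554488e-05,
        1.36069968e+00, -1.21045021e-01]), 'qd': array([-0.00070887, -0.00144627, -0.00376364, -0.00118765, -0.0012103 ,
        0.00023814]), 'tau': array([ 1.55795624e-03, -4.17699659e+01, -2.46405870e+01, -2.02393412e-04,
        5.86210968e-03, -5.06218768e-06]), 'tool_pos': array([ 168.07481243, -549.40783618,  238.53228412]), 'orientation': array([-8.16546737e-04,  9.89004587e-01,  1.47882587e-01, -3.28563718e-05]), 'wrist_force': array([ 0.17690243, -0.88377731,  0.21836088]), 'ft_torque': array([0.0117942 , 0.0055028 , 0.03540082]), 'finger_force': 0.0, 'grip_width': 85.69974261879115}
```

View pics/top0.png

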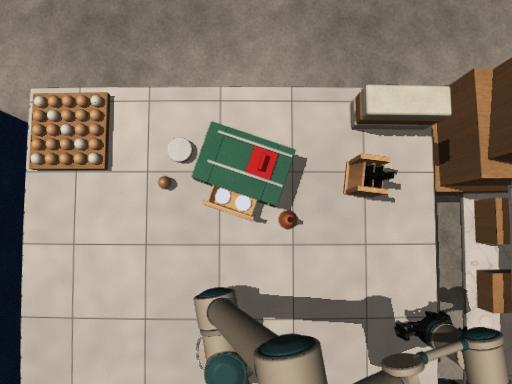

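View pics/side0.png

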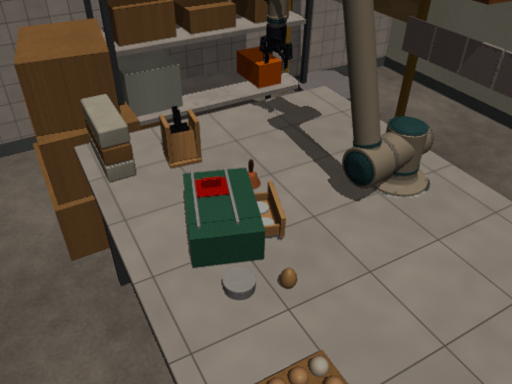

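The top view shows the green box around (244,165), the open drawer with its front edge around (231,210), and the red shutter at (262,162). The bell is at (288,219), the egg at (165,183) and the tin at (180,150). The side view agrees.

```bash
cat > h.py <<'E'
import numpy as np,cv2
def ray(c,px,z):
    px=np.asarray(px,float).reshape(-1,1,2)
    u=cv2.undistortPoints(px,np.array(c["camera_matrix"]),np.array(c["D"]))[:,0]
    R=np.array(c["R"]);C=-R.T@np.array(c["t"])
    d=np.c_[u,np.ones(len(u))]@R
    return C+d*((z-C[2])/d[:,2])[:,None]
def mask(c,lo,hi,box=None):
    h=cv2.cvtColor(c["frame"],cv2.COLOR_RGB2HSV)
    m=cv2.inRange(h,np.array(lo),np.array(hi))
    if box:
        k=np.zeros_like(m);x0,y0,x1,y1=box;k[y0:y1,x0:x1]=1;m*=k
    n,l,s,ce=cv2.connectedComponentsWithStats(m)
    i=1+np.argmax(s[1:,4]);ys,xs=np.where(l==i)
    return np.c_[xs,ys]
E
python3 - <<'E'
from h import *
import pickle
d=pickle.load(open("cap0.pkl","rb"));c=d["top"]
print("cam",-np.array(c["R"]).T@c["t"])
g=mask(c,(60,80,30),(95,255,255),(180,110,310,225))
r=mask(c,(0,200,100),(6,255,255),(235,135,290,190))
print("shutter px",len(r),"green",len(g))
w=ray(c,r,118)[:,:2].astype(np.float32);print("shutter",cv2.minAreaRect(w))
w=ray(c,g,110)[:,:2].astype(np.float32);print("box",cv2.minAreaRect(w),cv2.boxPoints(cv2.minAreaRect(w)).round())
im=c["frame"][110:240,150:310,::-1]
cv2.imwrite("pics/crop0.png",cv2.resize(im,None,fx=5,fy=4.6,interpolation=cv2.INTER_CUBIC) if 0 else cv2.resize(im,(738,600),interpolation=cv2.INTER_CUBIC))
E
```

```text
cam [ 455.05781749  -68.46289685 1356.11743017]
shutter px 600 green 3503
shutter ((647.1686401367188, -111.71287536621094), (80.24215698242188, 89.49394989013672), 71.5235824584961)
box ((643.4051513671875, -50.823516845703125), (296.71612548828125, 201.54908752441406), 71.07974243164062) [[ 500. -158.]
 [ 691. -224.]
 [ 787.   57.]
 [ 596.  122.]]
```

View pics/crop0.png

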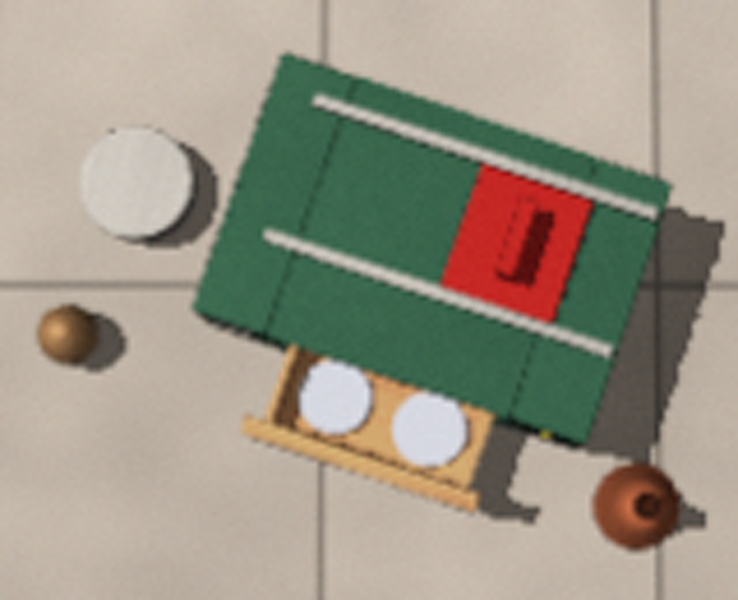

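The crop confirms it: the box is turned about -0.33 rad and the drawer's outer top edge runs from crop (245,430) to (473,507). The bell is off to the drawer's right, and the tab is around (525,245).

Run:
```python
from h import *
import pickle
d=pickle.load(open("cap0.pkl","rb"));c=d["top"]
f=738/160
P=lambda x,y,z:ray(c,[[150+x/f-.5,110+y/f-.5]],z)[0,:2]
a=-.33;X=np.array([np.cos(a),np.sin(a)]);Y=np.array([-X[1],X[0]]);o=np.array([643,-51.])
B=lambda p:(round((p-o)@X),round((p-o)@Y))
for n,p in dict(dl=P(245,428,93),dr=P(473,507,93),tab=P(527,240,148),platec=P(517,242,118),bell=P(637,507,50),egg=P(67,335,29),tin=P(137,184,34)).items(): print(n,p.round(),B(p))
print("rack",ray(c,[[368,175]],100)[0],B(ray(c,[[368,175]],100)[0,:2]))
W=lambda x,y:(o+x*X+y*Y).round(1)
print("pre-drawer",W(-240,0),"home",W(-104,0),"tab pre",W(20,-110),"tab end",W(20,19),"X",X,"Y",Y)
```

```text
dl [515.  85.] (-165, 87)
dr [459. -80.] (-165, -87)
tab [ 644. -117.] (23, -62)
platec [ 647. -111.] (24, -55)
bell [ 459. -203.] (-125, -203)
egg [589. 229.] (-142, 248)
tin [705. 177.] (-15, 236)
rack [ 607.55423253 -469.87893265  100.        ] (102, -408)
pre-drawer [415.9  26.8] home [544.6 -17.3] tab pre [ 626.3 -161.5] tab end [668.1 -39.5] X [ 0.94604234 -0.32404303] Y [0.32404303 0.94604234]
```

```bash
python3 -m jog '{"gripper":[0,0,0,0,0,0,0,0,0,0,0,0,0,0,0,0,0,0,0,0],"linear":[[3,7,0],[6,14,0],[8,19,0],[10,23,0],[11.5,27,0],[13,30,0],[14.5,34,0],[16,37.5,0],[18,41.5,0],[19.5,45,0],[21,49,0],[22.5,53,0],[24,56,0],[24.8,57.7,0],[24.8,57.7,0],[24.8,57.7,0],[24.8,57.7,0],[24.8,57.7,0],[24.8,57.7,0],[24.8,57.7,0]],"dr":[[0,0,-4],[0,0,-8],[0,0,-12],[0,0,-16],[0,0,-20],[0,0,-24],[0,0,-28],[0,0,-32],[0,0,-36],[0,0,-36],[0,0,-36],[0,0,-36],[0,0,-36],[0,0,-36],[0,0,-36],[0,0,-36],[0,0,-36],[0,0,-36],[0,0,-36],[0,0,-36]]}' 40
```

```text
clock: 1.77
tool_pos: [415.6, 25.7, 239.2]
orientation: [0.0, 0.986, -0.166, -0.0]
wrist_force: [0.8, 0.5, 0.4]
grip_width: -0.0
finger_force: 0.0
```

```bash
python3 -m jog '{"gripper":[0,0,0,0,0,0,0,0,0,0,0,0],"linear":[[0,0,-4],[0,0,-8],[0,0,-12],[0,0,-15],[0,0,-17],[0,0,-17],[1.5,-0.5,-17],[3,-1,-17],[4.2,-1.4,-17],[5.2,-1.8,-17],[5.2,-1.8,-17],[5.2,-1.8,-17]],"dr":[[0,0,0],[0,0,0],[0,0,0],[0,0,0],[0,0,0],[0,0,0],[0,0,0],[0,0,0],[0,0,0],[0,0,0],[0,0,0],[0,0,0]]}'
python3 - <<'E'
from plant import *
import cv2
c=capture("top");cv2.imwrite("pics/t1.png",cv2.resize(c["frame"][110:260,150:350,::-1],(800,600),interpolation=cv2.INTER_CUBIC))
E
```

```text
clock: 2.77
tool_pos: [468.5, 8.6, 69.8]
orientation: [0.0, 0.986, -0.166, 0.0]
wrist_force: [-0.9, -0.1, 0.1]
grip_width: -0.2
finger_force: 0.0
```

View pics/t1.png

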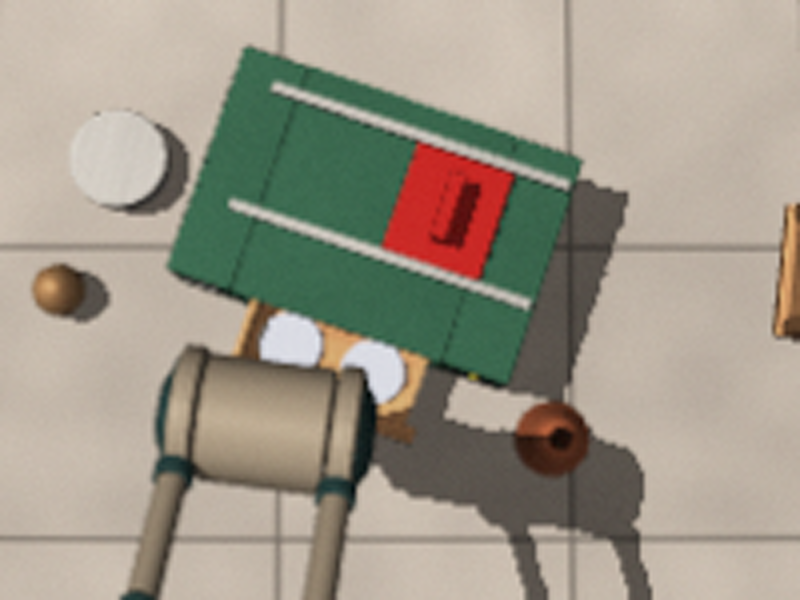

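The wrist is in front of the drawer face (panel end near (395,430)), and nothing has moved. Next I push along the box's +x.

```bash
python3 -m jog '{"gripper":[0,0,0,0,0,0,0,0,0,0,0,0],"linear":[[0.5,-0.17,0],[1,-0.33,0],[1.5,-0.5,0],[2,-0.68,0],[2.5,-0.85,0],[3,-1.02,0],[3.5,-1.2,0],[4,-1.36,0],[4.5,-1.53,0],[5,-1.7,0],[5.5,-1.88,0],[5.8,-1.98,0]],"dr":[[0,0,0],[0,0,0],[0,0,0],[0,0,0],[0,0,0],[0,0,0],[0,0,0],[0,0,0],[0,0,0],[0,0,0],[0,0,0],[0,0,0]]}'
```

```text
clock: 3.82
tool_pos: [527.2, -11.0, 69.3]
orientation: [0.0, 0.986, -0.165, 0.0]
wrist_force: [-1.6, 0.6, 2.4]
grip_width: -0.4
finger_force: 0.9
```

```bash
python3 -m jog '{"gripper":[0,0,0,0],"linear":[[0.2,-0.07,0],[0.4,-0.14,0],[0.6,-0.2,0],[0.7,-0.24,0]],"dr":[[0,0,0],[0,0,0],[0,0,0],[0,0,0]]}'
```

```text
clock: 4.15
tool_pos: [533.4, -13.1, 69.3]
orientation: [0.0, 0.986, -0.165, 0.0]
wrist_force: [-1.6, 0.7, 0.3]
grip_width: -0.5
finger_force: 0.8
```

```bash
python3 -m jog '{"gripper":[0,0,0,0],"linear":[[0.15,-0.05,0],[0.3,-0.1,0],[0.4,-0.14,0],[0.5,-0.17,0]],"dr":[[0,0,0],[0,0,0],[0,0,0],[0,0,0]]}'
```

```text
clock: 4.48
tool_pos: [538.2, -14.7, 69.3]
orientation: [-0.0, 0.986, -0.165, -0.0]
wrist_force: [-1.3, 2.6, 1.2]
grip_width: 0.2
finger_force: 0.8
```

```bash
python3 -m jog '{"gripper":[0,0,0,0],"linear":[[0.15,-0.05,0],[0.3,-0.1,0],[0.4,-0.14,0],[0.5,-0.17,0]],"dr":[[0,0,0],[0,0,0],[0,0,0],[0,0,0]]}'
```

```text
clock: 4.82
tool_pos: [538.9, -15.0, 69.3]
orientation: [-0.001, 0.986, -0.165, -0.005]
wrist_force: [-11.6, 5.3, 11.0]
grip_width: -0.1
finger_force: 6.2
```

It has stopped at a firm limit: force is up to 13 N and motion has stalled. Back off, rise and check.

```bash
python3 -m jog '{"gripper":[0,0,0,0,0,0,0,0,0,0,0,0,0,0,0,0,0,0,0,0],"linear":[[0,0,0],[0,0,0],[-1,0.33,0],[-3,1,0],[-4.5,1.5,0],[-4.5,1.5,3],[-4.5,1.5,7],[-4.5,1.5,11],[-4.5,1.5,15],[-4.5,1.5,17],[-4.5,-2,17],[-4.5,-6,17],[-4.5,-10,17],[-4,-14,17],[-4,-16,17],[-4,-16,17],[-4,-16,17],[-4,-16,17],[-4,-16,17],[-4,-16,17]],"dr":[[0,0,0],[0,0,0],[0,0,0],[0,0,0],[0,0,0],[0,0,0],[0,0,0],[0,0,0],[0,0,0],[0,0,0],[0,0,0],[0,0,0],[0,0,0],[0,0,0],[0,0,0],[0,0,0],[0,0,0],[0,0,0],[0,0,0],[0,0,0]]}'
python3 - <<'E'
from plant import *
from h import *
import pickle
c=capture("top");cv2.imwrite("pics/t2.png",cv2.resize(c["frame"][110:260,150:350,::-1],(800,600),interpolation=cv2.INTER_CUBIC))
E
```

```text
clock: 6.48
tool_pos: [503.2, -175.3, 239.4]
orientation: [-0.0, 0.986, -0.164, 0.0]
wrist_force: [0.3, 1.0, -0.4]
grip_width: -0.1
finger_force: 0.0
```

View pics/t2.png

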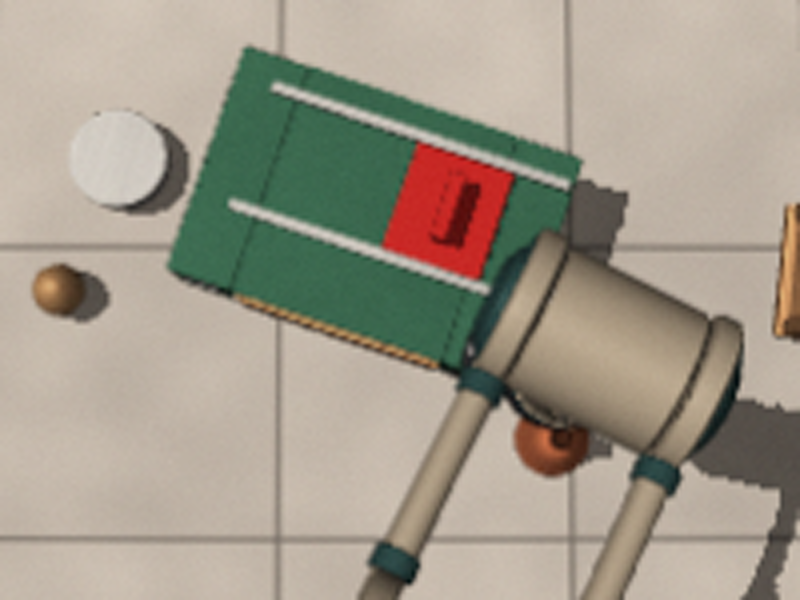

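The drawer is flush: only its thin panel edge shows along the front, from (235,297) to (440,365). Next I move to the tab's -y side and go down.

```bash
python3 -m jog '{"gripper":[0,0,0,0,0,0,0,0,0,0,0,0],"linear":[[3.5,0.3,0],[7,0.7,0],[10.5,1,0],[12.5,1.3,0],[12.5,1.3,0],[12.5,1.3,-3],[12.5,1.3,-6],[12.5,1.3,-9],[12.5,1.3,-10.6],[12.5,1.3,-10.6],[12.5,1.3,-10.6],[12.5,1.3,-10.6]],"dr":[[0,0,0],[0,0,0],[0,0,0],[0,0,0],[0,0,0],[0,0,0],[0,0,0],[0,0,0],[0,0,0],[0,0,0],[0,0,0],[0,0,0]]}'
python3 - <<'E'
from plant import *
import cv2
c=capture("side");cv2.imwrite("pics/s3.png",cv2.resize(c["frame"][130:280,140:340,::-1],(800,600),interpolation=cv2.INTER_CUBIC))
E
```

```text
clock: 7.53
tool_pos: [628.9, -163.5, 135.0]
orientation: [0.0, 0.986, -0.165, 0.001]
wrist_force: [0.7, 0.7, 0.5]
grip_width: 0.1
finger_force: 0.0
```

View pics/s3.png

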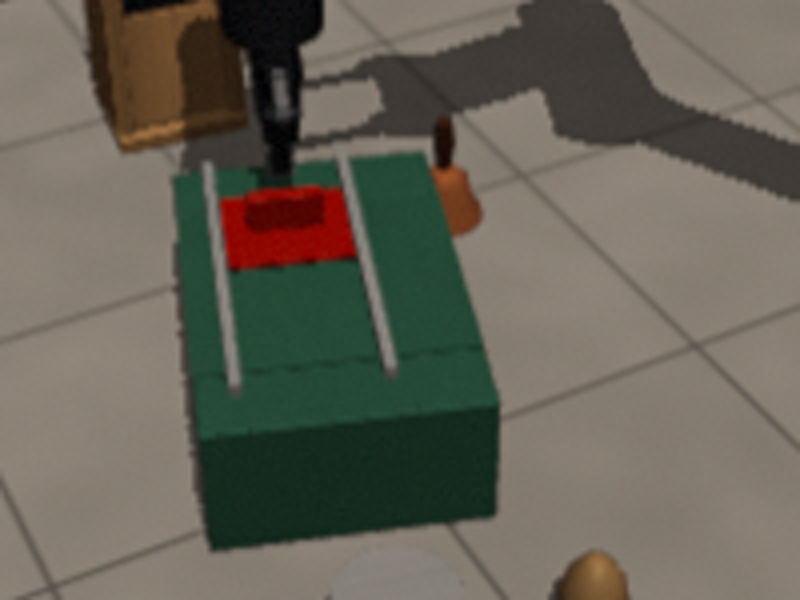

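The closed fingertips stand just behind the tab, at (278,170), in line with its middle at (285,208). Now push along the box's +y.

```bash
python3 -m jog '{"gripper":[0,0,0,0,0,0,0,0,0,0,0,0,0,0,0,0,0,0],"linear":[[0.16,0.47,0],[0.32,0.95,0],[0.49,1.42,0],[0.65,1.9,0],[0.84,2.46,0],[1.04,3.03,0],[1.23,3.6,0],[1.43,4.16,0],[1.62,4.73,0],[1.81,5.3,0],[2,5.86,0],[2.2,6.43,0],[2.4,7,0],[2.6,7.57,0],[2.79,8.14,0],[2.98,8.7,0],[3.17,9.27,0],[3.24,9.46,0]],"dr":[[0,0,0],[0,0,0],[0,0,0],[0,0,0],[0,0,0],[0,0,0],[0,0,0],[0,0,0],[0,0,0],[0,0,0],[0,0,0],[0,0,0],[0,0,0],[0,0,0],[0,0,0],[0,0,0],[0,0,0],[0,0,0]]}'
```

```text
clock: 9.08
tool_pos: [660.9, -67.7, 133.3]
orientation: [-0.0, 0.986, -0.165, 0.0]
wrist_force: [-1.4, -1.3, 1.4]
grip_width: 0.4
finger_force: 0.8
```

```bash
python3 -m jog '{"gripper":[0,0,0,0],"linear":[[0.07,0.2,0],[0.14,0.4,0],[0.2,0.6,0],[0.27,0.8,0]],"dr":[[0,0,0],[0,0,0],[0,0,0],[0,0,0]]}'
```

```text
clock: 9.42
tool_pos: [663.2, -60.9, 133.3]
orientation: [0.0, 0.986, -0.165, -0.0]
wrist_force: [-1.3, -1.8, 1.5]
grip_width: 0.3
finger_force: 0.9
```

```bash
python3 -m jog '{"gripper":[0,0,0,0],"linear":[[0.07,0.2,0],[0.14,0.4,0],[0.19,0.55,0],[0.22,0.65,0]],"dr":[[0,0,0],[0,0,0],[0,0,0],[0,0,0]]}'
```

```text
clock: 9.75
tool_pos: [665.5, -54.2, 133.3]
orientation: [-0.0, 0.986, -0.165, -0.0]
wrist_force: [-1.7, -0.9, 1.0]
grip_width: -0.2
finger_force: 0.8
```

```bash
python3 -m jog '{"gripper":[0,0,0,0],"linear":[[0.05,0.15,0],[0.1,0.3,0],[0.14,0.4,0],[0.14,0.4,0]],"dr":[[0,0,0],[0,0,0],[0,0,0],[0,0,0]]}'
```

```text
clock: 10.08
tool_pos: [665.7, -53.5, 133.4]
orientation: [0.003, 0.986, -0.165, -0.001]
wrist_force: [-3.0, -8.6, 1.9]
grip_width: 0.2
finger_force: 4.7
```

It stalls at box y of about +5, as predicted for the open stop. Hold, back off, rise, swing clear and check.

```bash
python3 -m jog '{"gripper":[0,0,0,0,0,0,0,0,0,0,0,0,0,0,0,0,0,0,0,0],"linear":[[0.03,0.1,0],[0.03,0.1,0],[-0.3,-1,0],[-1,-3,0],[-1,-3,3],[-1,-3,7],[-1,-3,11],[-3,-5,12],[-6,-7,12],[-9,-9,12],[-12,-11,12],[-15,-13,12],[-18,-15,12],[-21,-17,12],[-24,-19,12],[-26,-21,12],[-26,-21,12],[-26,-21,12],[-26,-21,12],[-26,-21,12]],"dr":[[0,0,0],[0,0,0],[0,0,0],[0,0,0],[0,0,0],[0,0,0],[0,0,0],[0,0,0],[0,0,0],[0,0,0],[0,0,0],[0,0,0],[0,0,0],[0,0,0],[0,0,0],[0,0,0],[0,0,0],[0,0,0],[0,0,0],[0,0,0]]}'
python3 - <<'E'
from plant import *
from h import *
c=capture("top");cv2.imwrite("pics/t4.png",cv2.resize(c["frame"][110:260,150:350,::-1],(800,600),interpolation=cv2.INTER_CUBIC))
r=mask(c,(0,200,100),(6,255,255),(190,110,310,225))
p=np.array(cv2.minAreaRect(ray(c,r,118)[:,:2].astype(np.float32))[0])
print("shutter moved",(p-[647.17,-111.71])@[.324,.946])
E
```

```text
clock: 11.75
tool_pos: [407.9, -259.8, 253.3]
orientation: [-0.0, 0.986, -0.165, 0.001]
wrist_force: [0.5, 0.6, -0.1]
grip_width: 0.0
finger_force: 0.0
shutter moved 81.35798974426271
```

View pics/t4.png

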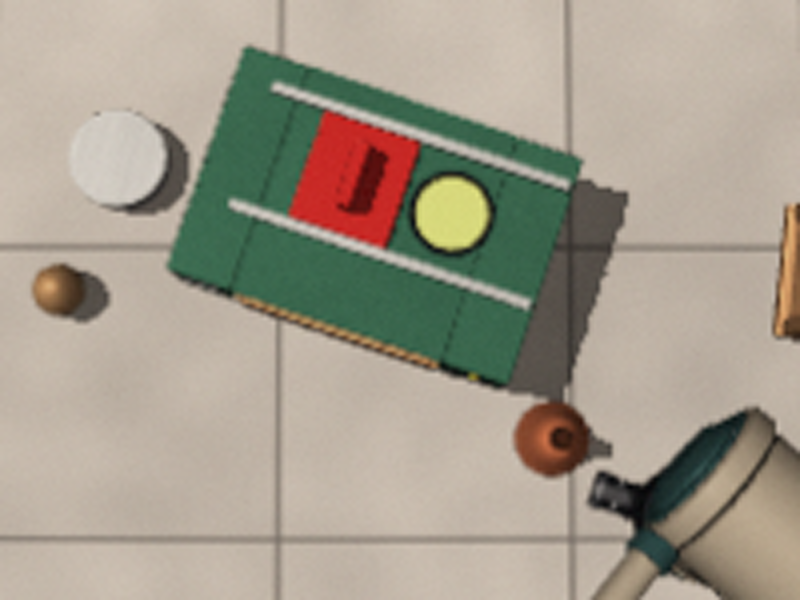

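The lamp mouth at (452,213) is fully uncovered, the drawer is flush, and the egg, bell and tin have not moved. The arm is clear of everything.

```bash
python3 -c "
from plant import *
print(sign_off())"
```

```text
the job is handed in; nothing more can be done
None
```

I pushed the lens drawer home until it stopped firmly, then slid the shutter about 81 mm to its open stop; the final picture shows the lamp mouth uncovered and the egg, bell and tin where they were, and the job was handed in at about 12 s (no verdict was returned).

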